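# Unclip the battery cover and square the pack against its contacts

## Task

The battery under the white cover has slipped off its contacts. Press the orange snap tab inward and, keeping it pressed, lift the cover straight off its base; set it down upright, without dropping it, wholly on the dark parts mat and let go. Then push the blue battery pack near both ends until it lies flat along the black contact rail, not leaving the base, and leave the jar, the tape roll and the dish where they stand.

Things in the scene. Friction and masses are not known exactly. Their poses are not given: they have to be found in the camera images.
- base: Grey fixed battery base plate, 110 (x) x 200 (y) x 12 mm, on the bench. Origin: centre of its underside; x points from the tab side (turned to the robot) to the rail side, z up. Low curbs 6 mm above the plate: at x = 32 to 36 mm (y = -60 to 60) and at y = +/-77 to +/-81 mm (x = -12 to 12). The tab side of the plate is otherwise open.
- rail_face (a point): Middle of the foot of the contact rail's face, where it meets the plate: x = +18, y = 0, z = 12 mm in the base's frame. The black rail (7 x 124 x 20 mm high, brass contacts in its face) runs along the base's y; the pack belongs against this face, its centre then at x = +9 mm in the base's frame.
- keeper_top (a point): Middle of the top of the dark steel keeper: x = -37, y = 0, z = 32 mm in the base's frame. The keeper covers x = -43 to -31.5, y = -15 to 15 mm; its lip, 6 mm thick, reaches over the tab's catch. It stays on the base when the cover is gone, in front of the pack's middle.
- cover: White hollow cover, open below, 60 (x) x 150 (y) x 62 mm, 0.12 to 0.22 kg, standing on the plate over rail and pack, axes as the base's (2 mm play all round). Origin: centre of its underside. The snap tab is in the middle of its -x wall; the +x wall is plain. The tab's catch holds it down. Grip it across x over the tab's pad: 66.5 mm wide, 61.5 mm with the tab in.
- snap_tab (a joint): Travel of the orange tab into the cover, along the cover's +x: 0 = out (latched), 0.005 = fully in. The catch clears the keeper's lip from about 0.004. Spring: 2.7 N at the start, 7.2 N fully in; it springs out when let go. A grip of 20 to 30 N holds it in and carries the cover.
- tab_pad (a point): Centre of the outer face of the tab's ribbed thumb pad, 30 mm wide (y), 22 mm high, 6.5 mm proud of the wall; on the cover it lies at x = -36.5 (when out), y = 0, z = 44 mm in the cover's frame, 24 mm above the keeper's top. Moves with the tab.
- cover_corner0 (a point): Corner of the cover's underside at x = -30, y = -75 mm in the cover's frame.
- cover_corner1 (a point): Corner of the cover's underside at x = -30, y = +75 mm in the cover's frame.
- cover_corner2 (a point): Corner of the cover's underside at x = +30, y = +75 mm in the cover's frame.
- cover_corner3 (a point): Corner of the cover's underside at x = +30, y = -75 mm in the cover's frame.
- pack: Blue battery pack with black ends, 18 (x) x 120 (y) x 26 mm, 0.17 to 0.29 kg, lying loose on the plate under the cover, its centre 8 to 12 mm short of its place at the rail, and up to 5 degrees askew. Origin: centre of its underside, y along its length.
- mat: Dark rubber parts mat with a grey border line, 130 (x) x 220 (y) x 4 mm, fixed on the bench. Origin: centre of its underside.
- frame_post (a point): Axis of the fixed aluminium upright behind the work area, 40 x 40 mm, 720 mm tall, at 200 mm height; keep wrist and gripper clear of it. A 40 mm high aluminium rail runs left and right from its foot, its front face 20 mm nearer the robot than this point.
- jar: Bystander: small jar of pearls with a blue lid, 39 mm across, 40 mm high. Origin: centre of its underside.
- tape: Bystander: brown packing tape roll lying flat, 95 mm across, 48 mm high. Origin: centre of its underside.
- dish: Bystander: black dish of pearls, 66 mm across, 13 mm high. Origin: centre of its underside.

How it is judged:
On the way, in this order (a step that is already met when the one before it is completed fails the run):
1. the cover is lifted off the base with the tab pressed in (z of cover in the frame of base above 0.032 m and value of joint snap_tab above 0.0025 m), for 0.1 s.
2. the cover stands upright, let go, wholly on the mat (x of cover_corner0 in the frame of mat between -0.07 and 0.07 m and y of cover_corner0 in the frame of mat between -0.115 and 0.115 m and x of cover_corner1 in the frame of mat between -0.07 and 0.07 m and y of cover_corner1 in the frame of mat between -0.115 and 0.115 m and x of cover_corner2 in the frame of mat between -0.07 and 0.07 m and y of cover_corner2 in the frame of mat between -0.115 and 0.115 m and x of cover_corner3 in the frame of mat between -0.07 and 0.07 m and y of cover_corner3 in the frame of mat between -0.115 and 0.115 m and z of cover in the frame of mat between 0.001 and 0.008 m and angle between cover's own z axis and vertical below 0.08 rad and linear speed of cover below 0.02 m/s and contact force between the fingers and cover below 0.1 N), for 0.2 s.
At the end, for the whole second after the job is handed in: Cover upright (0.08 rad), let go, at rest on the mat, all corners on it (5 mm overhang allowed). Pack flat on the base against the rail: gap at its centre under 2 mm, parallel within 0.03 rad, middle within 20 mm of the rail's middle, at rest (all of step 2 and x of pack in the frame of base between 0.007 and 0.011 m and y of pack in the frame of base between -0.02 and 0.02 m and angle between the y axis of pack and the y axis of base, either way round below 0.03 rad and angle between pack's own z axis and vertical below 0.08 rad and z of pack in the frame of base below 0.016 m and linear speed of pack below 0.02 m/s); the robot touches nothing.
It fails at once if the cover is torn against its latched catch or rammed against the base (over 45 N) (contact force between cover and base above 45 N).
It fails at once if the cover is dropped: faster than 0.6 m/s within 20 mm above the mat's height (z of cover in the frame of mat below 0.024 m and linear speed of cover above 0.6 m/s).
It fails at once if the cover is tipped over (more than 0.8 rad) (angle between cover's own z axis and vertical above 0.8 rad).
It fails at once if a bystander (jar, tape roll or dish) is moved more than 30 mm (distance of any of jar, tape, dish from where it was at the start of the episode above 0.03 m).
It also fails if it takes over 72 s, if anything falls off the work surface, if the arm or the gripper's body presses on something with over 40 N, if the wrist force passes 120 N, or if a joint passes its speed limit or range.

## Robot

A 6-joint arm with a two-finger parallel gripper is mounted at the origin on a cart in front of the work surface, level with it; the furniture and walls round the work are solid. World frame = base frame: x ahead of the robot, y to its left, z up, the work surface at z = 0. Lengths are in m, angles in rad, forces in N, time in s.
With the tool pointing down it reaches from about 0.25 to 0.775 m from the base axis. Payload 4 kg.
Tool frame: the origin (TCP) lies at the very end of the fingers, on their centre line; the grasp point (between the pads) lies 19 mm behind it (env.grip_depth is the distance from the TCP to the grasp point, in m); z points along the fingers, y is the line along which they close (so a half turn about z gives the same grasp; the last joint's range is limited). The gripper opens to 85 mm and grips with 20 to 120 N. Pads are 22 mm wide; open, the fingers measure 114 mm over their backs; the gripper's body (76 mm by 85 mm) begins 54 mm behind the grasp point. The pads swing forward as they close: fully open they stand 13 mm farther back than shut.
Start: joints at [-1.334, 0.087, 1.371, -0, 1.684, -0.103], TCP at [0.183, -0.519, 0.208] pointing down, gripper open.
Joint ranges: [-3.1, 3.1], [-0.76, 2.03], [0.27, 2.55], [-1.08, 4.22], [0.17, 2.65], [-2.57, 2.57]. Speed limits (rad/s): [2.79, 2.79, 3.14, 3.14, 3.14, 3.14].

## Interface

Orientations are given as [roll, pitch, yaw] about the fixed x, y, z axes, in that order (R = Rz(yaw) Ry(pitch) Rx(roll)).
In Python, from station import env, optics, probe_bus, close_job gives the robot as it stands (env), with the cameras (optics), the job as plain functions and the readings (probe_bus).
- The arm moves only by the shell command python3 inch.py FILE [FORCE], which reads ROWS from the file FILE. ROWS is a JSON object whose key "rows" holds a list of rows, 1 to 12 of them, each of 7 numbers: the opening from 0.0 (shut) to 1.0 (fully open), then dx, dy, dz in normalised numbers (1 is 0.6 m), then a rotation vector rx, ry, rz in fractions of the full range, 1 being 2 rad; each row is the pose to reach, as a shift and turn from the pose commanded when the command began, along the tool's axes at that moment; what a row does not reach only later rows make up. A row lasts 1/12 s, in which the tool goes at most 0.0417 m and 0.125 rad, less where a joint would pass 70% of its speed; a pose out of reach is approached as far as the arm can. The fingers move at their own pace and stop on an object; FORCE is the grip in N (left out, the last holds). Time passes only in rows, so rows that do not move let the fingers close. It prints the time, the measured TCP pose, the force, the opening and the grip force at its end. A shift or turn number past 1, either way, is cut back to 1. Input that does not fit is refused with a message, and nothing moves.
- probe_bus.observe(): the state, without advancing time (a new reading comes with each control period).
- optics.snapshot(name): name is "side" or "top" or "wrist"; returns a dict with "frame" (480x640x3 uint8, red, green, blue), "camera_matrix" (3x3 intrinsics, pixels), "view" (4x4, takes a point from world to camera coordinates). Camera axes: x right, y up, looking along -z (the intrinsics and any distortion apply to the point x, -y, -z); pixel columns grow to the right and rows downward; lengths in m; the calibration is good to about 2 mm. A picture is of the moment at which its call begins. There is no depth.
- close_job(): hands the job in; it is judged then, once.
The state is a dict: "time_s": time; "qpos": joint angles; "joint_velocities": joint speeds; "joint_torque": joint torques, N m; "ee_pos": TCP position; "tcp_rot": TCP orientation; "force": force on the tool from outside, world axes, zero at the start; "torque": the same for the moment, N m; "width": opening from 0.0 (shut) to 1.0 (fully open); "finger_force": force on a finger pad.
Only numpy, scipy, OpenCV 4.12 (cv2) and the standard library are available. Lean on these libraries where they do the work, as an engineer would, in place of code of your own. Each camera call takes 0.05 s, during which the arm holds its last target. There are 200 camera calls.

## Working session

There is one attempt and no reset: what is moved stays moved. The work goes in short steps, Python scripts to look and compute and a shell command to move; the robot and the scene stay as the last step left them, time stands still between calls to the robot, and variables do not carry over. Pictures are saved under pics/ and viewed, at most 10 in all, crops included, and the job is handed in when it is done.

```bash
ls; mkdir -p pics; python3 - <<'E'
from station import env, optics, probe_bus, close_job
import cv2,pickle
d={}
for n in("side","top","wrist"):
    s=optics.snapshot(n);d[n]=s
    cv2.imwrite(f"pics/a_{n}.png",s["frame"][:,:,::-1])
    print(n,s["camera_matrix"].tolist(),s["view"].round(3).tolist(),[k for k in s])
pickle.dump(d,open("a.pkl","wb"))
print(probe_bus.observe())
E
```

```text
inch.py
pics
station.py
side [[457.5723549388656, 0.0, 319.70087067830536], [0.0, 457.5723549388656, 240.02751783826682], [0.0, 0.0, 1.0]] [[0.992, -0.123, -0.014, -0.534], [0.058, 0.363, 0.93, -0.17], [-0.109, -0.924, 0.367, -1.319], [0.0, 0.0, 0.0, 1.0]] ['frame', 'camera_matrix', 'view']
top [[480.25498295429634, 0.0, 317.98681475564456], [0.0, 480.25498295429634, 248.7987188775338], [0.0, 0.0, 1.0]] [[-0.029, -1.0, 0.0, 0.005], [0.99, -0.029, 0.14, -0.574], [-0.14, 0.004, 0.99, -1.298], [0.0, 0.0, 0.0, 1.0]] ['frame', 'camera_matrix', 'view']
wrist [[368.0803871688094, 0.0, 317.9125027851657], [0.0, 368.0803871688094, 243.24595079946013], [0.0, 0.0, 1.0]] [[0.334, -0.943, -0.002, -0.549], [0.902, 0.32, -0.291, 0.038], [0.275, 0.095, 0.957, -0.378], [0.0, 0.0, 0.0, 1.0]] ['frame', 'camera_matrix', 'view']
{'time_s': 0.15, 'qpos': array([-1.33408298e+00,  8.77854285e-02,  1.37193424e+00, -1.05876072e-06,
        1.68358408e+00, -1.03106278e-01]), 'joint_velocities': array([ 0.00018406, -0.00016453, -0.00593918, -0.00082763, -0.00073202,
        0.00017593]), 'joint_torque': array([ 1.04164214e-03, -3.52374351e+01, -3.13678193e+01, -2.42174247e-04,
        8.10670870e-03,  1.77238064e-06]), 'ee_pos': array([ 0.18321583, -0.51813402,  0.20669417]), 'tcp_rot': array([-3.13989053e+00, -1.75065899e-04,  3.39819357e-01]), 'force': array([-0.28598938, -0.33282655,  0.36735464]), 'torque': array([-0.0012073, -0.027739 ,  0.0129776]), 'finger_force': 0.0, 'width': 1.0011653006657812}
```

View pics/a_top.png

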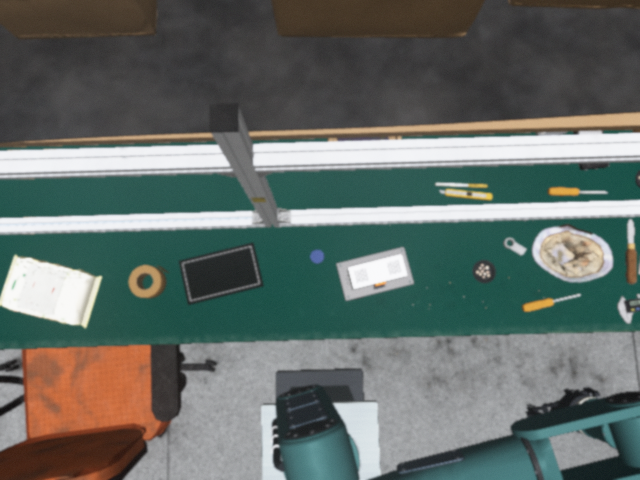

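View pics/a_side.png

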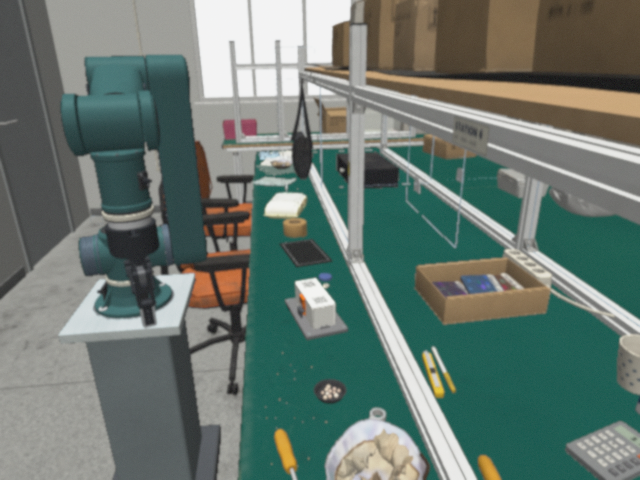

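Top view: the base is a grey plate near px (375,273) with the white cover on it and the orange tab at (378,285). The mat is at (221,273), jar (317,257), tape (146,282), dish (484,271). The side view shows the same with the tab facing the robot.

```bash
cat > h.py <<'E'
import numpy as np,cv2,pickle
from scipy.spatial.transform import Rotation as Ro
def ray(s,p):
    K,V=s["camera_matrix"],np.array(s["view"]);R,t=V[:3,:3],V[:3,3]
    q=np.linalg.solve(K,[p[0],p[1],1.]);d=R.T@(q*[1,-1,-1]);return -R.T@t,d/np.linalg.norm(d)
def onz(s,p,z):
    c,d=ray(s,p);return c+d*(z-c[2])/d[2]
def tri(a,p,b,q):
    c,d=ray(a,p);e,f=ray(b,q)
    u=np.linalg.lstsq(np.c_[d,-f],e-c,rcond=None)[0]
    return (c+d*u[0]+e+f*u[1])/2,np.linalg.norm(c+d*u[0]-e-f*u[1])
def proj(s,P):
    V=np.array(s["view"]);q=V[:3,:3]@P+V[:3,3];q=s["camera_matrix"]@(q*[1,-1,-1]);return q[:2]/q[2]
def blob(m,roi=None,k=0):
    """largest contour of mask in roi x0,y0,x1,y1 (convex hull)"""
    m=m.astype(np.uint8)
    if roi: z=np.zeros_like(m);x0,y0,x1,y1=roi;z[y0:y1,x0:x1]=m[y0:y1,x0:x1];m=z
    if k: m=cv2.morphologyEx(m,cv2.MORPH_OPEN,np.ones((k,k)))
    c=max(cv2.findContours(m,0,1)[0],key=cv2.contourArea);return cv2.convexHull(c)[:,0].astype(float)
def rect(P):
    """min-area rectangle of world xy: centre, (short,long), yaw of long axis minus 90 (=frame yaw, y long)"""
    (c,(w,h),a)=cv2.minAreaRect((np.asarray(P)[:,:2]*1000).astype(np.float32))
    a=np.radians(a)
    if w>h:w,h=h,w;a+=np.pi/2
    a=(a+np.pi/2)%np.pi-np.pi/2
    return np.array(c)/1000,(w,h),a
E
python3 - <<'E'
from h import *
d=pickle.load(open("a.pkl","rb"));s=d["top"]
f=s["frame"].astype(int);hsv=cv2.cvtColor(s["frame"],cv2.COLOR_RGB2HSV)
g=(hsv[...,1]<60)&(hsv[...,2]>90)
b=blob(g,(325,235,425,310));print("base",rect([onz(s,p,.012) for p in b]))
m=blob((hsv[...,2]<70),(170,235,275,310));print("mat",rect([onz(s,p,.004) for p in m]))
w=blob((f.min(2)>200),(325,235,425,310));print("cover top",rect([onz(s,p,.074) for p in w]))
for n,p in(("jar",(317,257)),("tape",(146,282)),("dish",(484,271)),("post",(270,222))):print(n,onz(s,p,.03 if n!="post" else 0))
E
```

```text
base (array([ 0.50350122, -0.16904762]), (113.49686431884766, 203.30906677246094), np.float64(0.21723531511928118))
mat (array([0.51697498, 0.26737274]), (133.72647094726562, 223.582763671875), np.float64(0.2168016193357618))
cover top (array([ 0.50442319, -0.16997075]), (64.19155883789062, 153.6446990966797), np.float64(0.21508130049535468))
jar [ 0.55212747 -0.00779384  0.03      ]
tape [0.49581035 0.4696329  0.03      ]
dish [ 0.49934182 -0.47249541  0.03      ]
post [0.66182322 0.12523907 0.        ]
```

View pics/a_wrist.png

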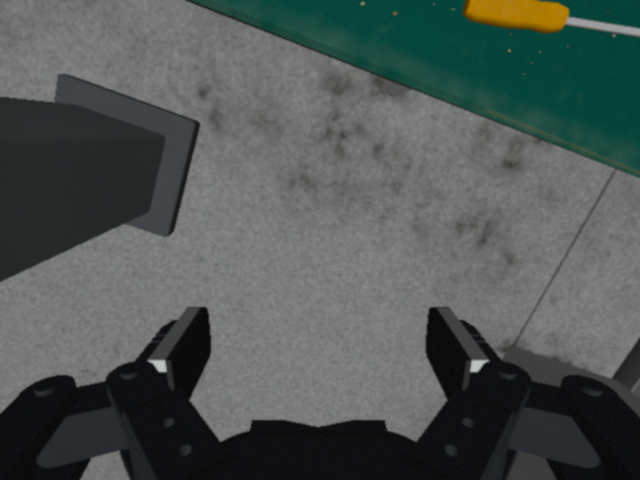

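```bash
cat >> h.py <<'E'
def delta(o,pos,yaw):
    R=Ro.from_euler("xyz",o["tcp_rot"]);d=R.inv().apply(np.array(pos)-o["ee_pos"])
    r=(R.inv()*Ro.from_euler("xyz",[np.pi,0,yaw])).as_rotvec()
    print("d",d.round(4),"r",r.round(3),"tcp",np.round(o["ee_pos"],4),"f",np.round(o["force"],1))
E
python3 - <<'E'
from h import *
from station import env, optics, probe_bus, close_job
delta(probe_bus.observe(),[.5035,-.169,.25],np.pi/2+.217)
E
```

```text
d [ 0.4183 -0.2225 -0.0429] r [-1.000e-03 -1.000e-03 -1.448e+00] tcp [ 0.1832 -0.5181  0.2067] f [-0.3 -0.3  0.4]
```

The rows are not in the units I measure in: shifts go in shares of 0.6 m and turns go in shares of 2 rad. I convert before sending: 0.418 m / 0.6 = 0.6967, -0.2225 m / 0.6 = -0.3708, -1.448 rad / 2 = -0.724.

```bash
A="";  echo '{"rows":[[1,0.6967,-0.3708,-0.0717,0,0,-0.724],[1,0.6967,-0.3708,-0.0717,0,0,-0.724],[1,0.6967,-0.3708,-0.0717,0,0,-0.724],[1,0.6967,-0.3708,-0.0717,0,0,-0.724],[1,0.6967,-0.3708,-0.0717,0,0,-0.724],[1,0.6967,-0.3708,-0.0717,0,0,-0.724],[1,0.6967,-0.3708,-0.0717,0,0,-0.724],[1,0.6967,-0.3708,-0.0717,0,0,-0.724],[1,0.6967,-0.3708,-0.0717,0,0,-0.724],[1,0.6967,-0.3708,-0.0717,0,0,-0.724],[1,0.6967,-0.3708,-0.0717,0,0,-0.724],[1,0.6967,-0.3708,-0.0717,0,0,-0.724]]}' > next.json && python3 inch.py next.json 30
python3 - <<'E'
from h import *
from station import env, optics, probe_bus, close_job
delta(probe_bus.observe(),[.5035,-.169,.25],np.pi/2+.217)
E
```

```text
time_s: 1.15
ee_pos: [0.5058, -0.1654, 0.2506]
tcp_rot: [3.14, -0.002, 1.798]
force: [-1.4, -0.5, 0.3]
width: 0.997
finger_force: 0.0
d [-0.003  -0.003   0.0006] r [ 0.002 -0.002  0.01 ] tcp [ 0.5058 -0.1654  0.2506] f [-1.4 -0.5  0.3]
```

In the tool's units: -0.08 m / 0.6 = -0.1333, -0.04 m / 0.6 = -0.0667.

```bash
echo '{"rows":[[1,0,0,0,0,0,0],[1,0,0,0,0,0,0],[1,0,0,0,0,0,0]]}' > next.json && python3 inch.py next.json
python3 - <<'E'
from h import *
from station import env, optics, probe_bus, close_job
pickle.dump(optics.snapshot("wrist"),open("w1.pkl","wb"))
E
echo '{"rows":[[1,-0.0667,0.0667,0,0,0,0],[1,-0.1333,0.0667,0,0,0,0],[1,-0.1333,0.0667,0,0,0,0],[1,-0.1333,0.0667,0,0,0,0],[1,-0.1333,0.0667,0,0,0,0]]}' > next.json && python3 inch.py next.json
python3 - <<'E'
from h import *
from station import env, optics, probe_bus, close_job
a=pickle.load(open("w1.pkl","rb"));b=optics.snapshot("wrist");pickle.dump(b,open("w2.pkl","wb"))
cv2.imwrite("pics/w12.png",cv2.resize(np.vstack([a["frame"],b["frame"]])[:,:,::-1],(450,600)) if 0 else a["frame"][:,:,::-1])
cv2.imwrite("pics/w2.png",b["frame"][:,:,::-1])
E
```

```text
time_s: 1.4
ee_pos: [0.5026, -0.17, 0.2501]
tcp_rot: [-3.14, 0.0, 1.786]
force: [0.5, -0.7, -0.5]
width: 1.0
finger_force: 0.0
time_s: 1.87
ee_pos: [0.5585, -0.2402, 0.2501]
tcp_rot: [-3.141, -0.001, 1.784]
force: [-0.4, 0.5, -0.3]
width: 0.996
finger_force: 0.0
```

View pics/w12.png

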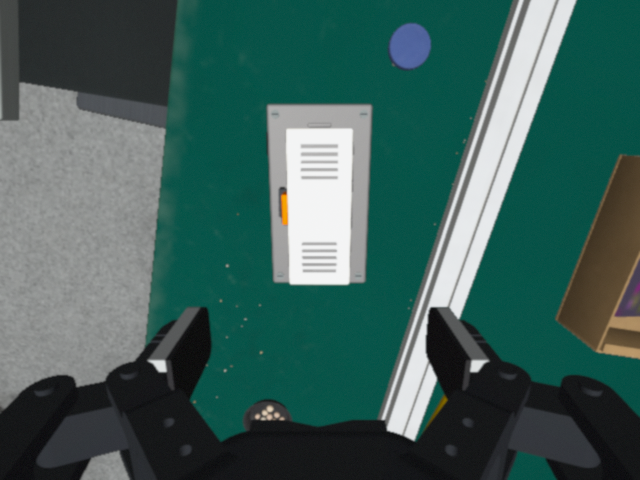

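View pics/w2.png

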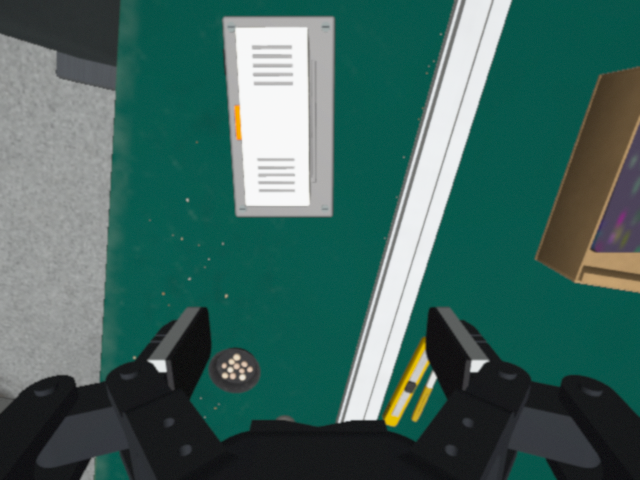

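Picture 1: base corners about (268,105), (371,105), (366,282), (275,282), cover top (286,128)–(350,284), tab pad orange at (284,209). Picture 2: the same shifted, tab at (238,122), cover (236,28)–(308,205).

```bash
python3 - <<'E'
from h import *
S=[pickle.load(open(f"w{i}.pkl","rb")) for i in(1,2)]
rois=[(255,90,385,300),(212,8,345,225)]
def quad(h):
    for e in np.arange(1,30,.5):
        q=cv2.approxPolyDP(h.astype(np.float32)[:,None],e,True)[:,0]
        if len(q)==4:break
    c=q.mean(0);return np.array(sorted(q,key=lambda p:np.arctan2(*(p-c)[::-1])))
C=[];B=[];T=[]
for s,r in zip(S,rois):
    f=s["frame"].astype(int);hsv=cv2.cvtColor(s["frame"],cv2.COLOR_RGB2HSV)
    w=blob(f.min(2)>215,r,3);g=blob((hsv[...,1]<40)&(hsv[...,2]>100),r,3)
    o=(hsv[...,1]>150)&(hsv[...,0]<25)&(hsv[...,2]>150);o[:, :r[0]]=0;o[:,r[2]:]=0;o[:r[1]]=0;o[r[3]:]=0
    ys,xs=np.nonzero(o);T.append([xs.mean(),ys.mean()]);print("tab px",xs.min(),xs.max(),ys.min(),ys.max())
    C.append(quad(w));B.append(quad(g));print(C[-1].tolist(),B[-1].tolist())
    print("cover",rect([onz(s,p,.074) for p in w]),"base",rect([onz(s,p,.012) for p in g]))
for n,Q in(("cover",C),("base",B)):
    for p,q in zip(*Q):print(n,[x.round(4) for x in tri(S[0],p,S[1],q)])
print("tab",tri(S[0],T[0],S[1],T[1]))
E
```

```text
tab px 281 286 194 224
[[286.0, 131.0], [351.0, 129.0], [348.0, 282.0], [291.0, 283.0]] [[267.0, 105.0], [371.0, 105.0], [364.0, 281.0], [274.0, 281.0]]
cover (array([ 0.50236893, -0.16708823]), (59.122005462646484, 147.4977569580078), np.float64(0.21569432688877743)) base (array([ 0.50282437, -0.16840836]), (108.8769760131836, 200.08053588867188), np.float64(0.2160251247856788))
tab px 235 240 106 139
[[236.0, 28.0], [305.0, 27.0], [308.0, 204.0], [247.0, 205.0]] [[223.0, 18.0], [331.0, 16.0], [332.0, 214.0], [237.0, 216.0]]
cover (array([ 0.50267456, -0.16757593]), (59.29630661010742, 148.47813415527344), np.float64(0.2152269421174684)) base (array([ 0.50291986, -0.16751227]), (108.89586639404297, 197.40353393554688), np.float64(0.21578856950185243))
cover [array([ 0.4591, -0.1026,  0.0763]), np.float64(0.001)]
cover [array([ 0.5144, -0.089 ,  0.0738]), np.float64(0.0002)]
cover [array([ 0.5473, -0.2336,  0.0695]), np.float64(0.0004)]
cover [array([ 0.4909, -0.2466,  0.0709]), np.float64(0.0005)]
base [array([ 0.4286, -0.0829,  0.0064]), np.float64(0.0001)]
base [array([ 0.5326, -0.0612,  0.0176]), np.float64(0.0017)]
base [array([ 0.5759, -0.2503,  0.0125]), np.float64(0.001)]
base [array([ 0.4714, -0.2771,  0.0042]), np.float64(0.0)]
tab (array([ 0.46867257, -0.17499097,  0.06039129]), np.float64(0.0007812280950412726))
```

```bash
python3 - <<'E'
from h import *
from station import env, optics, probe_bus, close_job
delta(probe_bus.observe(),[.5005,-.168,.11],np.pi/2+.2155)
E
```

```text
d [ 0.082  -0.0415  0.1408] r [-0.    -0.001 -0.   ] tcp [ 0.5586 -0.2394  0.2508] f [ 0.5 -0.6 -0.1]
```

In the tool's units: 0.14 m / 0.6 = 0.2333, 0.1 m / 0.6 = 0.1667.

```bash
echo '{"rows":[[1,0.1367,-0.0692,0.05,0,0,0],[1,0.1367,-0.0692,0.05,0,0,0],[1,0.1367,-0.0692,0.1,0,0,0],[1,0.1367,-0.0692,0.1667,0,0,0],[1,0.1367,-0.0692,0.2333,0,0,0],[1,0.1367,-0.0692,0.2333,0,0,0],[1,0.1367,-0.0692,0.2333,0,0,0],[1,0.1367,-0.0692,0.2333,0,0,0],[1,0.1367,-0.0692,0.2333,0,0,0]]}' > next.json && python3 inch.py next.json
python3 - <<'E'
from h import *
from station import env, optics, probe_bus, close_job
delta(probe_bus.observe(),[.5005,-.168,.035],np.pi/2+.2155)
E
```

```text
time_s: 2.67
ee_pos: [0.504, -0.169, 0.1153]
tcp_rot: [3.135, 0.005, 1.788]
force: [-0.3, 0.1, 0.5]
width: 1.0
finger_force: 0.0
d [ 0.0021 -0.0038  0.0803] r [0.007 0.005 0.001] tcp [ 0.504  -0.169   0.1153] f [-0.3  0.1  0.5]
```

```bash
echo '{"rows":[[1,0,0,0,0,0,0],[1,0,0,0,0,0,0],[1,0,0,0,0,0,0]]}' > next.json && python3 inch.py next.json
python3 - <<'E'
from h import *
from station import env, optics, probe_bus, close_job
delta(probe_bus.observe(),[.5005,-.168,.035],np.pi/2+.2155)
E
```

```text
time_s: 2.92
ee_pos: [0.5025, -0.1684, 0.1125]
tcp_rot: [3.139, 0.002, 1.788]
force: [0.1, -1.1, 0.3]
width: 0.997
finger_force: 0.0
d [ 0.001  -0.0021  0.0775] r [0.003 0.002 0.001] tcp [ 0.5025 -0.1684  0.1125] f [ 0.1 -1.1  0.3]
```

In the tool's units: 0.075 m / 0.6 = 0.125, 0.06 m / 0.6 = 0.1.

```bash
echo '{"rows":[[1,0,-0.0017,0.0333,0,0,0],[1,0,-0.0017,0.0667,0,0,0],[1,0,-0.0017,0.1,0,0,0],[1,0,-0.0017,0.125,0,0,0],[1,0,-0.0017,0.125,0,0,0],[1,0,-0.0017,0.125,0,0,0],[1,0,-0.0017,0.125,0,0,0],[1,0,-0.0017,0.125,0,0,0]]}' > next.json && python3 inch.py next.json
python3 - <<'E'
from h import *
from station import env, optics, probe_bus, close_job
delta(probe_bus.observe(),[.5005,-.168,.035],np.pi/2+.2155)
E
```

```text
time_s: 3.58
ee_pos: [0.5017, -0.1687, 0.0375]
tcp_rot: [3.139, 0.002, 1.788]
force: [0.1, 0.1, -0.5]
width: 1.0
finger_force: 0.0
d [ 0.0009 -0.001   0.0025] r [0.003 0.002 0.001] tcp [ 0.5017 -0.1687  0.0375] f [ 0.1  0.1 -0.5]
```

Good, close with 25 N.

```bash
echo '{"rows":[[0.9,0,0,0,0,0,0],[0.8,0,0,0,0,0,0],[0.75,0,0,0,0,0,0],[0.7,0,0,0,0,0,0],[0.65,0,0,0,0,0,0],[0.6,0,0,0,0,0,0],[0.6,0,0,0,0,0,0],[0.6,0,0,0,0,0,0],[0.6,0,0,0,0,0,0],[0.6,0,0,0,0,0,0]]}' > next.json && python3 inch.py next.json 27
python3 - <<'E'
from h import *
from station import env, optics, probe_bus, close_job
delta(probe_bus.observe(),[.5005,-.168,.035],np.pi/2+.2155)
s=optics.snapshot("side");cv2.imwrite("pics/g.png",cv2.resize(s["frame"][230:360,250:390],None,fx=4,fy=4)[:,:,::-1])
E
```

```text
time_s: 4.42
ee_pos: [0.5027, -0.1682, 0.0386]
tcp_rot: [3.136, 0.002, 1.788]
force: [1.1, 2.6, 7.0]
width: 0.69
finger_force: 29.0
d [ 0.0006 -0.0022  0.0036] r [0.005 0.002 0.002] tcp [ 0.5027 -0.1682  0.0386] f [1.1 2.6 7. ]
```

View pics/g.png

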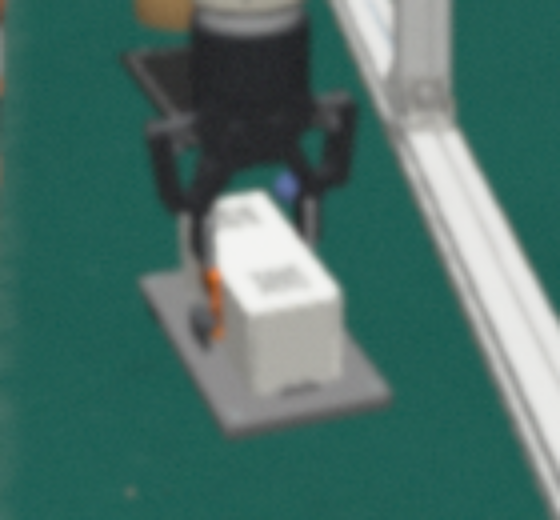

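The side crop shows both fingers straddling the cover, with the left finger on the orange tab at about (212,260). Next is a gentle lift while watching the force.

In the tool's units: -0.004 m / 0.6 = -0.0067, -0.003 m / 0.6 = -0.005.

```bash
echo '{"rows":[[0.6,0,0,0,0,0,0],[0.6,0,0,-0.0017,0,0,0],[0.6,0,0,-0.0033,0,0,0],[0.6,0,0,-0.005,0,0,0],[0.6,0,0,-0.0067,0,0,0],[0.6,0,0,-0.0067,0,0,0]]}' > next.json && python3 inch.py next.json 28
echo '{"rows":[[0.6,0,0,-0.0033,0,0,0],[0.6,0,0,-0.0067,0,0,0],[0.6,0,0,-0.01,0,0,0],[0.6,0,0,-0.01,0,0,0]]}' > next.json && python3 inch.py next.json
```

```text
time_s: 4.97
ee_pos: [0.5008, -0.168, 0.0391]
tcp_rot: [3.141, -0.0, 1.788]
force: [4.2, -0.4, -2.5]
width: 0.692
finger_force: 31.3
time_s: 5.3
ee_pos: [0.5002, -0.1672, 0.0418]
tcp_rot: [-3.141, -0.002, 1.787]
force: [7.8, -2.0, -17.1]
width: 0.684
finger_force: 35.9
```

```bash
echo '{"rows":[[0.6,0,0,0,0,0,0],[0.6,0,0,0,0,0,0]]}' > next.json && python3 inch.py next.json
python3 - <<'E'
from h import *
from station import env, optics, probe_bus, close_job
o=probe_bus.observe();print(o["force"],o["ee_pos"],o["torque"])
s=optics.snapshot("wrist");t=optics.snapshot("top")
cv2.imwrite("pics/l.png",np.hstack([s["frame"],cv2.resize(t["frame"][230:310,330:410],(480,480))])[::1,::1,::-1][:, :] if 0 else s["frame"][:,:,::-1])
E
```

```text
time_s: 5.47
ee_pos: [0.5002, -0.1672, 0.0417]
tcp_rot: [-3.141, -0.003, 1.787]
force: [8.6, -1.1, -17.1]
width: 0.692
finger_force: 35.9
[  8.58516898  -1.09250556 -17.12106534] [ 0.50016804 -0.16720682  0.04173413] [-0.10375338 -2.15826604 -0.10104382]
```

View pics/l.png

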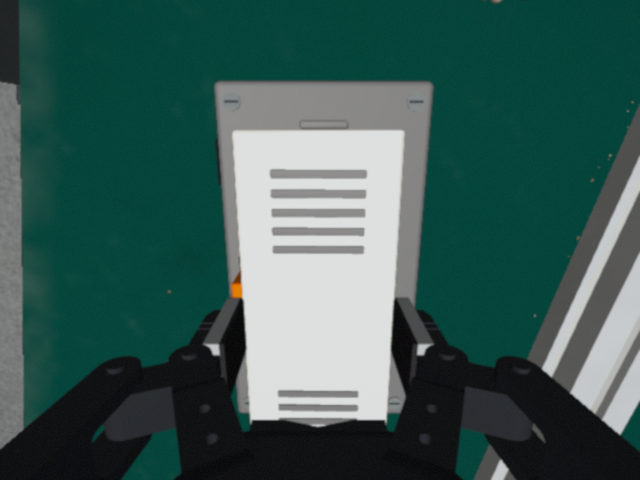

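The cover top spans (235,130)–(403,420) and orange peeks out at (237,290) beside the left pad, so the tab is gripped. The side force suggests the cover has been dragged about 2 mm toward the robot, leaving the catch under the lip. I'll unload, shift it +x, and retry.

In the tool's units: 0.006 m / 0.6 = 0.01, 0.0025 m / 0.6 = 0.0042.

```bash
echo '{"rows":[[0.6,0,0,0.0033,0,0,0],[0.6,0,0,0.0083,0,0,0],[0.6,0,0,0.01,0,0,0],[0.6,0,0.0017,0.01,0,0,0],[0.6,0,0.0033,0.01,0,0,0],[0.6,0,0.0042,0.01,0,0,0],[0.6,0,0.0042,0.01,0,0,0],[0.6,0,0.0042,0.01,0,0,0]]}' > next.json && python3 inch.py next.json
echo '{"rows":[[0.6,0,0,0,0,0,0],[0.6,0,0,-0.0017,0,0,0],[0.6,0,0,-0.0033,0,0,0],[0.6,0,0,-0.005,0,0,0],[0.6,0,0,-0.005,0,0,0],[0.6,0,0,-0.005,0,0,0]]}' > next.json && python3 inch.py next.json
```

```text
time_s: 6.23
ee_pos: [0.502, -0.1675, 0.0392]
tcp_rot: [-3.14, -0.0, 1.788]
force: [-0.5, 0.1, -2.1]
width: 0.688
finger_force: 36.7
time_s: 6.73
ee_pos: [0.5023, -0.1673, 0.0414]
tcp_rot: [-3.14, -0.001, 1.788]
force: [1.0, -0.7, -9.9]
width: 0.688
finger_force: 36.0
```

```bash
python3 - <<'E'
from h import *
from station import env, optics, probe_bus, close_job
o=probe_bus.observe();print(o["force"],o["ee_pos"],o["torque"],o["finger_force"])
s=optics.snapshot("wrist");pickle.dump(s,open("l2.pkl","wb"))
hsv=cv2.cvtColor(s["frame"],cv2.COLOR_RGB2HSV);f=s["frame"].astype(int)
o_=(hsv[...,1]>150)&(hsv[...,0]<25)&(hsv[...,2]>120)
for r in range(266,304,3):
    x=np.nonzero(o_[r,200:280])[0]+200;w=np.nonzero(f[r,200:480].min(1)>200)[0]+200
    print(r,(x.min(),x.max()) if len(x) else None,(w.min(),w.max()))
# base-frame x of tab outer edge at various z, and cover wall edge
a=.2155;ex=np.array([np.cos(a),np.sin(a),0]);ey=np.array([-np.sin(a),np.cos(a),0]);c=np.array([.5025,-.1675,0])
for p,z in(((231,290),.069),((231,290),.06),((243,290),.076),((395,290),.076),((235,130),.076),((235,276),.069),((403,130),.076)):
    P=onz(s,p,z)-c;print(p,z,(P@ex*1000).round(1),(P@ey*1000).round(1))
# project pad corners for tab in/out
for X in(-36.5,-31.5):
  for Y in (15,-15): print(X,Y,proj(s,c+ex*X/1000+ey*Y/1000+[0,0,.069]).round(1),proj(s,c+ex*X/1000+ey*Y/1000+[0,0,.047]).round(1))
cv2.imwrite("pics/l2.png",cv2.resize(s["frame"][250:430,190:440],None,fx=3,fy=3)[:,:,::-1])
E
```

```text
[ 1.03314343 -0.7303078  -9.94387441] [ 0.50231477 -0.16729805  0.04138244] [-0.16740094 -0.55918474  0.03133902] 36.04769021272659
266 None (np.int64(241), np.int64(394))
269 None (np.int64(241), np.int64(394))
272 None (np.int64(242), np.int64(394))
275 None (np.int64(242), np.int64(394))
278 None (np.int64(242), np.int64(393))
281 None (np.int64(242), np.int64(393))
284 (np.int64(230), np.int64(240)) (np.int64(242), np.int64(393))
287 (np.int64(230), np.int64(240)) (np.int64(243), np.int64(393))
290 (np.int64(230), np.int64(240)) (np.int64(243), np.int64(393))
293 (np.int64(230), np.int64(240)) (np.int64(243), np.int64(392))
296 (np.int64(231), np.int64(240)) (np.int64(243), np.int64(392))
299 None (np.int64(244), np.int64(392))
302 None (np.int64(245), np.int64(392))
(231, 290) 0.069 -35.5 13.0
(231, 290) 0.06 -37.8 8.9
(243, 290) 0.076 -29.0 16.1
(395, 290) 0.076 29.7 16.3
(235, 130) 0.076 -28.4 75.2
(235, 276) 0.069 -33.5 19.1
(403, 130) 0.076 28.7 75.3
-36.5 15 [228.1 285.4] [239.3 266.4]
-36.5 -15 [232.9 350. ] [243.  324.3]
-31.5 15 [240.5 285.4] [250.1 266.4]
-31.5 -15 [244.6 350. ] [253.3 324.3]
```

View pics/l2.png

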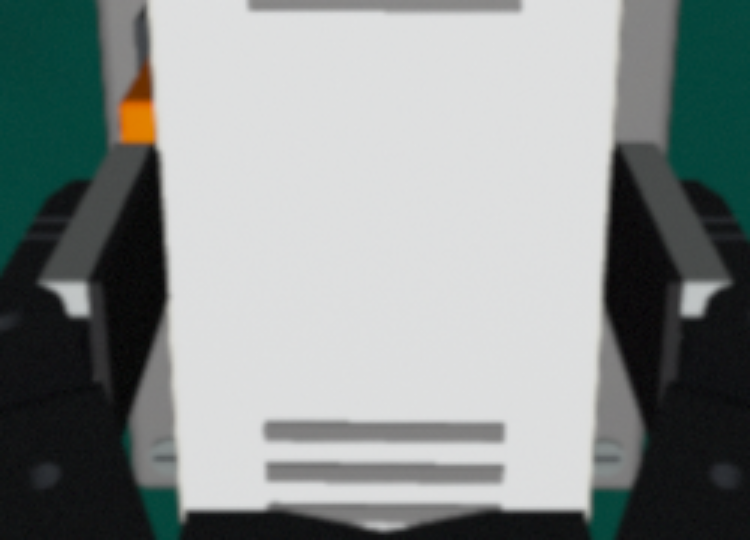

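The crop shows the orange pad still fully out, its outer edge at px 230. The left fingertip ends at about (240,298), so the fingers seem to be gripping above the pad. I'll work out the fingertip position in the tool frame.

```bash
python3 - <<'E'
from h import *
a=pickle.load(open("w1.pkl","rb"));l=pickle.load(open("l2.pkl","rb"))
def tool(s,pos,yaw,px,y):
    R=Ro.from_euler("xyz",[np.pi,0,yaw]).inv();c,d=ray(s,px);c=R.apply(c-np.array(pos));d=R.apply(d)
    return ((c+d*(y-c[1])/d[1])*1000).round(1)
def cam(s,pos,yaw):
    R=Ro.from_euler("xyz",[np.pi,0,yaw]).inv();return R.apply(ray(s,(0,0))[0]-np.array(pos)).round(4)
p1=([.5026,-.17,.2501],1.786);p2=([.5023,-.1673,.0414],1.788)
print(cam(a,*p1),cam(l,*p2))
for px in((209,308),(428,308)):print("open",px,[tool(a,*p1,px,s*.0425) for s in(-1,1)])
for px in((240,298),(395,298),(220,343),(418,343)):print("grip",px,[tool(l,*p2,px,s*w) for s in (-1,1) for w in(.03,.0315,.033)])
E
```

```text
[ 0.0746  0.0004 -0.1654] [ 0.0744  0.0003 -0.1654]
open (209, 308) [array([  8.4, -42.5, -35. ]), array([ 139.6,   42.5, -293.6])]
open (428, 308) [array([ 140.7,  -42.5, -296. ]), array([  9.6,  42.5, -37. ])]
grip (240, 298) [array([ 13. , -30. , -35.5]), array([  9.9, -31.5, -29.1]), array([  6.9, -33. , -22.7]), array([ 134.5,   30. , -292.4]), array([ 137.6,   31.5, -298.9]), array([ 140.6,   33. , -305.3])]
grip (395, 298) [array([ 137.5,  -30. , -298.9]), array([ 140.6,  -31.5, -305.5]), array([ 143.8,  -33. , -312.1]), array([ 12.7,  30. , -34.8]), array([  9.6,  31.5, -28.2]), array([  6.5,  33. , -21.6])]
grip (220, 343) [array([ 12.2, -30. , -65.9]), array([  9.1, -31.5, -61. ]), array([  6., -33., -56.]), array([ 135.3,   30. , -262.8]), array([ 138.4,   31.5, -267.7]), array([ 141.5,   33. , -272.6])]
grip (418, 343) [array([ 136.,  -30., -264.]), array([ 139.1,  -31.5, -268.9]), array([ 142.1,  -33. , -273.8]), array([ 14.2,  30. , -68.9]), array([ 11.1,  31.5, -64. ]), array([  8.1,  33. , -59.2])]
```

The fingertips really sit about 31 mm behind the reported TCP at this opening, so the grip was above the tab. I'll unload, open and re-grip lower.

In the tool's units: 0.003 m / 0.6 = 0.005, 0.001 m / 0.6 = 0.0017.

```bash
echo '{"rows":[[0.6,0,0,0.0017,0,0,0],[0.6,0,0,0.005,0,0,0],[0.6,0,0,0.005,0,0,0],[0.8,0,0,0.005,0,0,0],[1,0,0,0.005,0,0,0],[1,0,0,0.005,0,0,0],[1,0,0,0.005,0,0,0],[1,0,0,0.005,0,0,0],[1,0,0,0.005,0,0,0]]}' > next.json && python3 inch.py next.json
python3 - <<'E'
from h import *
from station import env, optics, probe_bus, close_job
s=optics.snapshot("wrist");f=s["frame"].astype(int)
w=blob(f.min(2)>190,(200,100,440,420),3);print(rect([onz(s,p,.074) for p in w]))
# pad plate tips open: tool frame
delta(probe_bus.observe(),[.5005,-.1675,.015],np.pi/2+.2155)
E
```

```text
time_s: 7.53
ee_pos: [0.503, -0.1676, 0.0399]
tcp_rot: [3.141, 0.0, 1.788]
force: [-0.2, -0.7, 0.5]
width: 1.0
finger_force: 0.0
(array([ 0.50060626, -0.15285208]), (58.207942962646484, 119.6200180053711), np.float64(0.217461600588154))
d [ 0.0006 -0.0024  0.0248] r [0.    0.    0.001] tcp [ 0.5029 -0.1676  0.0398] f [ 1.2 -0.2 -0.2]
```

In the tool's units: 0.025 m / 0.6 = 0.0417, -0.0015 m / 0.6 = -0.0025.

```bash
echo '{"rows":[[1,0,-0.0025,0.0083,0,0,0],[1,0,-0.0025,0.0167,0,0,0],[1,0,-0.0025,0.025,0,0,0],[1,0,-0.0025,0.0333,0,0,0],[1,0,-0.0025,0.0417,0,0,0],[1,0,-0.0025,0.0417,0,0,0],[1,0,-0.0025,0.0417,0,0,0],[1,0,-0.0025,0.0417,0,0,0]]}' > next.json && python3 inch.py next.json
echo '{"rows":[[0.9,0,0,0,0,0,0],[0.85,0,0,0,0,0,0],[0.8,0,0,0,0,0,0],[0.75,0,0,0,0,0,0],[0.7,0,0,0,0,0,0],[0.65,0,0,0,0,0,0],[0.6,0,0,0,0,0,0],[0.6,0,0,0,0,0,0],[0.6,0,0,0,0,0,0],[0.6,0,0,0,0,0,0],[0.6,0,0,0,0,0,0]]}' > next.json && python3 inch.py next.json 27
python3 - <<'E'
from h import *
from station import env, optics, probe_bus, close_job
o=probe_bus.observe();print(o["force"],o["torque"])
s=optics.snapshot("side");w=optics.snapshot("wrist")
hsv=cv2.cvtColor(w["frame"],cv2.COLOR_RGB2HSV);m=(hsv[...,1]>150)&(hsv[...,0]<25)&(hsv[...,2]>120)
m[:,:180]=0;m[:,320:]=0;y,x=np.nonzero(m);print("orange",x.min(),x.max(),y.min(),y.max()) if len(x) else print("no orange")
a=.2155;ex=np.array([np.cos(a),np.sin(a),0]);ey=np.array([-np.sin(a),np.cos(a),0]);c=np.array([.5025,-.1675,0])
for X in(-36.5,-31.5):print(X,proj(w,c+ex*X/1000+ey*.015+[0,0,.067]).round(1))
A=cv2.resize(s["frame"][235:345,270:370],(400,440));B=cv2.resize(w["frame"][240:460,190:390],(400,440))
cv2.imwrite("pics/g2.png",np.hstack([A,B])[:,:,::-1])
E
```

```text
time_s: 8.25
ee_pos: [0.5015, -0.1679, 0.0146]
tcp_rot: [3.142, 0.0, 1.788]
force: [-0.1, -0.1, -0.3]
width: 0.998
finger_force: 0.0
time_s: 9.17
ee_pos: [0.5033, -0.1677, 0.0169]
tcp_rot: [3.137, 0.001, 1.788]
force: [1.0, 2.6, 7.1]
width: 0.705
finger_force: 27.6
[0.9916787  2.60381901 7.05063154] [ 0.35096498  0.05749574 -0.0518737 ]
no orange
-36.5 [210.8 310.2]
-31.5 [225.3 310.2]
```

View pics/g2.png

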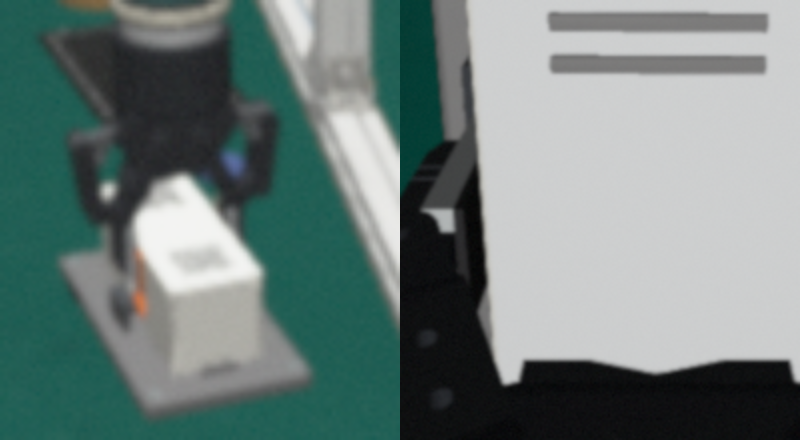

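Now the orange has retracted out of the wrist view, and the width went from 0.69 to 0.705, matching 61.5 mm. The tab is in, so I'll lift gently.

In the tool's units: -0.006 m / 0.6 = -0.01, -0.005 m / 0.6 = -0.0083.

```bash
echo '{"rows":[[0.6,0,0,0,0,0,0],[0.6,0,0,-0.0017,0,0,0],[0.6,0,0,-0.0033,0,0,0],[0.6,0,0,-0.005,0,0,0],[0.6,0,0,-0.0067,0,0,0],[0.6,0,0,-0.0083,0,0,0],[0.6,0,0,-0.01,0,0,0]]}' > next.json && python3 inch.py next.json 28
echo '{"rows":[[0.6,0,0,-0.0017,0,0,0],[0.6,0,0,-0.0033,0,0,0],[0.6,0,0,-0.005,0,0,0],[0.6,0,0,-0.0067,0,0,0],[0.6,0,0,-0.0067,0,0,0]]}' > next.json && python3 inch.py next.json
```

```text
time_s: 9.85
ee_pos: [0.5006, -0.1677, 0.0199]
tcp_rot: [-3.14, -0.001, 1.788]
force: [-0.5, -0.0, -2.1]
width: 0.7
finger_force: 30.7
time_s: 10.27
ee_pos: [0.5015, -0.168, 0.0249]
tcp_rot: [3.141, 0.0, 1.788]
force: [0.3, -0.4, -2.3]
width: 0.698
finger_force: 30.7
```

The rows are not in the units I measure in: shifts go in shares of 0.6 m and turns go in shares of 2 rad. I convert before sending: -0.1 m / 0.6 = -0.1667, -0.06 m / 0.6 = -0.1.

```bash
echo '{"rows":[[0.6,0,0,-0.0083,0,0,0],[0.6,0,0,-0.02,0,0,0],[0.6,0,0,-0.0333,0,0,0],[0.6,0,0,-0.05,0,0,0],[0.6,0,0,-0.0667,0,0,0],[0.6,0,0,-0.0833,0,0,0],[0.6,0,0,-0.1,0,0,0],[0.6,0,0,-0.1167,0,0,0],[0.6,0,0,-0.1333,0,0,0],[0.6,0,0,-0.15,0,0,0],[0.6,0,0,-0.1667,0,0,0],[0.6,0,0,-0.1667,0,0,0]]}' > next.json && python3 inch.py next.json
python3 - <<'E'
from h import *
from station import env, optics, probe_bus, close_job
d=pickle.load(open("a.pkl","rb"));Q=[]
for n,r in(("top",(170,235,275,310)),("side",(272,230,335,272))):
    s=d[n];hsv=cv2.cvtColor(s["frame"],cv2.COLOR_RGB2HSV);b=blob(hsv[...,2]<70,r)
    for e in np.arange(.5,15,.25):
        q=cv2.approxPolyDP(b.astype(np.float32)[:,None],e,True)[:,0]
        if len(q)==4:break
    # order by projected world xy angle
    P=np.array([onz(s,p,.004) for p in q]);c=P.mean(0);o=np.argsort(np.arctan2(*(P-c)[:,[1,0]].T));Q.append(q[o]);print(n,P[o].round(3)[:,:2].tolist())
for p,q in zip(*Q):print(tri(d["top"],p,d["side"],q))
delta(probe_bus.observe(),[.5165,.267,.125],np.pi/2+.217)
E
```

```text
time_s: 11.27
ee_pos: [0.5028, -0.1685, 0.1277]
tcp_rot: [3.138, 0.003, 1.788]
force: [0.9, 0.6, -1.1]
width: 0.699
finger_force: 30.9
top [[0.474, 0.15], [0.601, 0.175], [0.558, 0.383], [0.435, 0.362]]
side [[0.491, 0.151], [0.594, 0.168], [0.546, 0.36], [0.451, 0.335]]
(array([0.48278073, 0.14995282, 0.00424837]), np.float64(0.016970609994578462))
(array([0.59819727, 0.17506913, 0.00111506]), np.float64(0.0066523504259519166))
(array([ 0.55394873,  0.38619719, -0.00602401]), np.float64(0.010594191351108801))
(array([ 0.44419528,  0.36538272, -0.00855189]), np.float64(0.016755373003441838))
d [0.4223 0.1071 0.0018] r [0.004 0.003 0.   ] tcp [ 0.5028 -0.1685  0.1277] f [ 0.9  0.6 -1.1]
```

In the tool's units: 0.275 m / 0.6 = 0.4583, 0.036 m / 0.6 = 0.06.

```bash
echo '{"rows":[[0.6,0.0133,0.0033,0,0,0,0],[0.6,0.0417,0.01,0,0,0,0],[0.6,0.0833,0.0217,0,0,0,0],[0.6,0.1333,0.0333,0,0,0,0],[0.6,0.1833,0.0467,0,0,0,0],[0.6,0.2333,0.06,0,0,0,0],[0.6,0.2833,0.0717,0,0,0,0],[0.6,0.3333,0.085,0,0,0,0],[0.6,0.3833,0.0967,0,0,0,0],[0.6,0.425,0.1083,0,0,0,0],[0.6,0.45,0.115,0,0,0,0],[0.6,0.4583,0.1167,0,0,0,0]]}' > next.json && python3 inch.py next.json
echo '{"rows":[[0.6,0.0167,0.005,0,0,0,0],[0.6,0.05,0.0133,0,0,0,0],[0.6,0.0917,0.0233,0,0,0,0],[0.6,0.1333,0.0333,0,0,0,0],[0.6,0.175,0.0433,0,0,0,0],[0.6,0.2083,0.0517,0,0,0,0],[0.6,0.2333,0.06,0,0,0,0],[0.6,0.245,0.0617,0,0,0,0],[0.6,0.245,0.0617,0,0,0,0],[0.6,0.245,0.0617,0,0,0,0],[0.6,0.245,0.0617,0,0,0,0]]}' > next.json && python3 inch.py next.json
python3 - <<'E'
from h import *
from station import env, optics, probe_bus, close_job
delta(probe_bus.observe(),[.5165,.267,.0196],np.pi/2+.217)
s=optics.snapshot("side");cv2.imwrite("pics/m.png",cv2.resize(s["frame"][170:300,230:390],None,fx=4,fy=4)[:,:,::-1])
E
```

```text
time_s: 12.27
ee_pos: [0.5094, 0.1188, 0.1235]
tcp_rot: [-3.14, -0.002, 1.791]
force: [0.3, -0.5, -2.0]
width: 0.702
finger_force: 30.8
time_s: 13.18
ee_pos: [0.5151, 0.266, 0.1245]
tcp_rot: [-3.141, 0.001, 1.787]
force: [0.6, 0.7, -2.2]
width: 0.698
finger_force: 30.9
d [0.0007 0.0016 0.1049] r [-0.     0.001 -0.001] tcp [0.5151 0.266  0.1245] f [ 0.6  0.7 -2.2]
```

View pics/m.png

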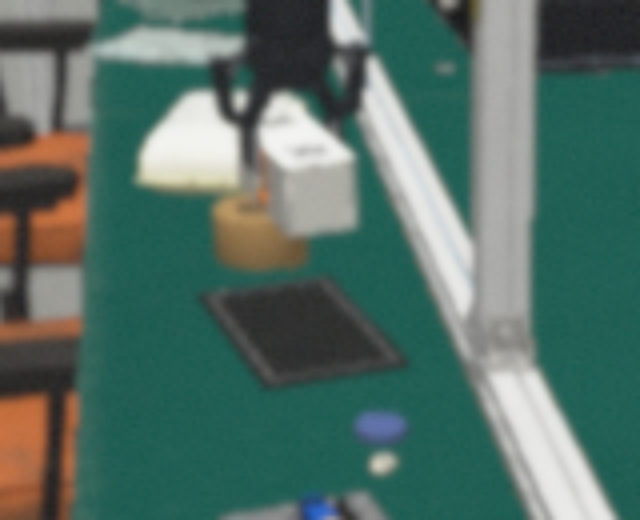

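The cover hangs upright over the mat region in the side crop (mat quad (205,298)–(405,360)). I'll lower it.

In the tool's units: 0.108 m / 0.6 = 0.18, 0.106 m / 0.6 = 0.1767.

```bash
echo '{"rows":[[0.6,0.0017,0.0017,0.0133,0,0,0],[0.6,0.0017,0.0017,0.0333,0,0,0],[0.6,0.0017,0.0017,0.0583,0,0,0],[0.6,0.0017,0.0017,0.0833,0,0,0],[0.6,0.0017,0.0017,0.1083,0,0,0],[0.6,0.0017,0.0017,0.1333,0,0,0],[0.6,0.0017,0.0017,0.15,0,0,0],[0.6,0.0017,0.0017,0.1633,0,0,0],[0.6,0.0017,0.0017,0.1717,0,0,0],[0.6,0.0017,0.0017,0.1767,0,0,0],[0.6,0.0017,0.0017,0.18,0,0,0],[0.6,0.0017,0.0017,0.18,0,0,0]]}' > next.json && python3 inch.py next.json
echo '{"rows":[[0.6,0,0,0.0017,0,0,0],[0.6,0,0,0.0033,0,0,0],[0.6,0,0,0.005,0,0,0],[0.6,0,0,0.0067,0,0,0],[0.6,0,0,0.0067,0,0,0],[0.6,0,0,0.0067,0,0,0]]}' > next.json && python3 inch.py next.json
```

```text
time_s: 14.23
ee_pos: [0.516, 0.2685, 0.0168]
tcp_rot: [3.141, 0.0, 1.788]
force: [1.2, 0.1, -2.2]
width: 0.697
finger_force: 30.9
time_s: 14.73
ee_pos: [0.5157, 0.2685, 0.0126]
tcp_rot: [-3.141, 0.0, 1.788]
force: [-0.0, 0.0, -1.5]
width: 0.704
finger_force: 30.9
```

In the tool's units: 0.002 m / 0.6 = 0.0033, 0.001 m / 0.6 = 0.0017.

```bash
echo '{"rows":[[0.6,0,0,0.0017,0,0,0],[0.6,0,0,0.0033,0,0,0],[0.6,0,0,0.0033,0,0,0],[0.6,0,0,0.0033,0,0,0]]}' > next.json && python3 inch.py next.json
echo '{"rows":[[0.6,0,0,0.0017,0,0,0],[0.6,0,0,0.0033,0,0,0],[0.6,0,0,0.0033,0,0,0],[0.6,0,0,0.0033,0,0,0]]}' > next.json && python3 inch.py next.json
```

```text
time_s: 15.07
ee_pos: [0.5157, 0.2684, 0.0104]
tcp_rot: [-3.141, 0.0, 1.788]
force: [-0.3, -0.1, -3.1]
width: 0.697
finger_force: 30.9
time_s: 15.4
ee_pos: [0.516, 0.2686, 0.0092]
tcp_rot: [3.141, -0.0, 1.788]
force: [-0.7, -0.2, 2.3]
width: 0.695
finger_force: 31.6
```

In the tool's units: 0.001 m / 0.6 = 0.0017.

```bash
echo '{"rows":[[0.72,0,0,0.0017,0,0,0],[0.76,0,0,0.0017,0,0,0],[0.8,0,0,0.0017,0,0,0],[0.9,0,0,0.0017,0,0,0],[1,0,0,0.0017,0,0,0],[1,0,0,0,0,0,0],[1,0,0,0,0,0,0],[1,0,0,0,0,0,0],[1,0,0,0,0,0,0]]}' > next.json && python3 inch.py next.json
echo '{"rows":[[1,0,0,-0.0167,0,0,0],[1,0,0,-0.05,0,0,0],[1,0,0,-0.1,0,0,0],[1,0,0,-0.1667,0,0,0],[1,0,0,-0.2333,0,0,0],[1,0,0,-0.3,0,0,0],[1,0,0,-0.3,0,0,0]]}' > next.json && python3 inch.py next.json
python3 - <<'E'
from h import *
from station import env, optics, probe_bus, close_job
s=optics.snapshot("top");f=s["frame"].astype(int)
w=blob(f.min(2)>190,(170,225,280,310),0);print(rect([onz(s,p,.066) for p in w]))
delta(probe_bus.observe(),[.45,-.17,.25],np.pi/2+.217)
s=optics.snapshot("side");cv2.imwrite("pics/n.png",np.hstack([cv2.resize(s["frame"][200:320,260:380],(400,400)),cv2.resize(optics.snapshot("top")["frame"][225:315,170:260],(400,400))])[:,:,::-1])
E
```

```text
time_s: 16.15
ee_pos: [0.5158, 0.2685, 0.0087]
tcp_rot: [3.141, 0.0, 1.788]
force: [0.2, -0.2, -0.0]
width: 0.997
finger_force: 0.0
time_s: 16.73
ee_pos: [0.52, 0.2703, 0.2009]
tcp_rot: [3.122, -0.003, 1.788]
force: [1.6, 0.3, 2.1]
width: 0.999
finger_force: 0.0
(array([0.52437347, 0.24195341]), (61.34379577636719, 101.47538757324219), np.float64(0.2195685438398134))
d [-0.4145 -0.1611 -0.0565] r [ 0.014 -0.002  0.   ] tcp [0.5188 0.2698 0.1967] f [ 0.5 -0.1  0.6]
```

View pics/n.png

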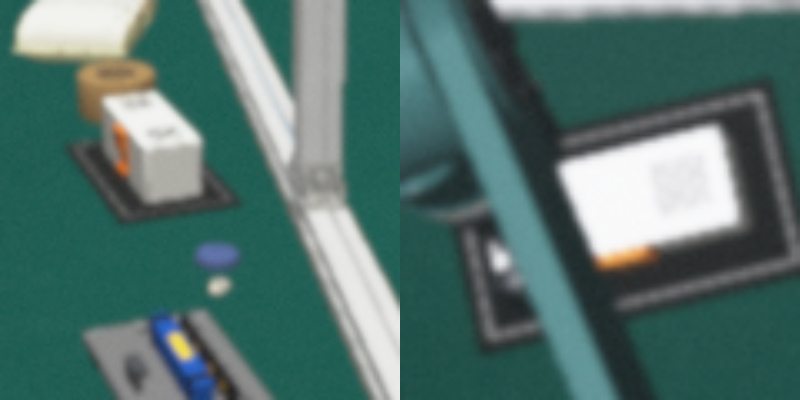

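The cover stands upright on the mat, tab side toward the robot, all inside the border. The pack is exposed, blue, with the rail behind it. That used up the picture budget, so from here I measure only. Next I go over the base and measure the pack.

In the tool's units: -0.446 m / 0.6 = -0.7433, -0.055 m / 0.6 = -0.0917.

```bash
echo '{"rows":[[1,-0.7433,-0.1917,-0.0917,0,0,0],[1,-0.7433,-0.1917,-0.0917,0,0,0],[1,-0.7433,-0.1917,-0.0917,0,0,0],[0,-0.7433,-0.1917,-0.0917,0,0,0],[0,-0.7433,-0.1917,-0.0917,0,0,0],[0,-0.7433,-0.1917,-0.0917,0,0,0],[0,-0.7433,-0.1917,-0.0917,0,0,0],[0,-0.7433,-0.1917,-0.0917,0,0,0],[0,-0.7433,-0.1917,-0.0917,0,0,0],[0,-0.7433,-0.1917,-0.0917,0,0,0],[0,-0.7433,-0.1917,-0.0917,0,0,0],[0,-0.7433,-0.1917,-0.0917,0,0,0]]}' > next.json && python3 inch.py next.json
echo '{"rows":[[0,0,0,0,0,0,0],[0,0,0,0,0,0,0],[0,0,0,0,0,0,0],[0,0,0,0,0,0,0]]}' > next.json && python3 inch.py next.json
cat > pk.py <<'E'
from h import *
from station import env, optics, probe_bus, close_job
a=.2158;ex=np.array([np.cos(a),np.sin(a),0]);ey=np.array([-np.sin(a),np.cos(a),0]);c=np.array([.5029,-.168,0])
def pack(s):
    hsv=cv2.cvtColor(s["frame"],cv2.COLOR_RGB2HSV)
    m=(hsv[...,0]>100)&(hsv[...,0]<130)&(hsv[...,1]>120)&(hsv[...,2]>60)
    P0=proj(s,c+[0,0,.038]).astype(int);r=90
    b=blob(m,(max(P0[0]-70,0),max(P0[1]-r,0),P0[0]+70,P0[1]+r))
    W=np.array([onz(s,p,.038) for p in b]);q,wh,y=rect(W);q=np.r_[q,0]-c
    print("blue rect: base x,y mm",(q@ex*1000).round(1),(q@ey*1000).round(1),"size",np.round(wh,1),"skew",round(y-a,3),"centre px",b.mean(0).round(0))
    g=blob((hsv[...,1]<40)&(hsv[...,2]>100),(P0[0]-80,max(P0[1]-130,0),P0[0]+80,P0[1]+130),3)
    print("base",rect([onz(s,p,.012) for p in g]))
    d=W-c;print("blue corners",np.c_[d@ex,d@ey].min(0).round(4),np.c_[d@ex,d@ey].max(0).round(4))
if __name__=="__main__":
    s=optics.snapshot("wrist");pickle.dump(s,open("p.pkl","wb"));pack(s)
    o=probe_bus.observe()
    for X,Y,Z in((-42,-45,60),):
        P=c+ex*X/1000+ey*Y/1000+[0,0,Z/1000];delta(o,P,np.pi/2+a)
E
python3 pk.py
```

```text
time_s: 17.88
ee_pos: [0.4978, -0.1979, 0.2414]
tcp_rot: [-3.137, 0.001, 1.78]
force: [0.7, 0.5, -0.3]
width: -0.0
finger_force: 0.0
time_s: 18.22
ee_pos: [0.4994, -0.19, 0.2429]
tcp_rot: [-3.141, -0.001, 1.79]
force: [0.2, -0.0, 0.4]
width: -0.002
finger_force: 0.0
blue rect: base x,y mm -0.6 2.4 size [17.1 93. ] skew -0.023 centre px [326. 177.]
base (array([ 0.50248578, -0.16704025]), (108.9365463256836, 196.8669891357422), np.float64(0.21597340952626087))
blue corners [-0.0094 -0.044 ] [0.0089 0.0489]
d [-0.0242 -0.034   0.1832] r [-0.001 -0.001  0.004] tcp [ 0.4995 -0.1901  0.2432] f [-0.1  1.1 -0.2]
```

In the tool's units: 0.183 m / 0.6 = 0.305, 0.175 m / 0.6 = 0.2917.

```bash
echo '{"rows":[[0,-0.04,-0.0567,0.0667,0,0,0],[0,-0.04,-0.0567,0.1333,0,0,0],[0,-0.04,-0.0567,0.2,0,0,0],[0,-0.04,-0.0567,0.25,0,0,0],[0,-0.04,-0.0567,0.2917,0,0,0],[0,-0.04,-0.0567,0.305,0,0,0],[0,-0.04,-0.0567,0.305,0,0,0],[0,-0.04,-0.0567,0.305,0,0,0],[0,-0.04,-0.0567,0.305,0,0,0]]}' > next.json && python3 inch.py next.json
echo '{"rows":[[0,0,0,0.0167,0,0,0],[0,0,0,0.0333,0,0,0],[0,0,0,0.05,0,0,0],[0,0,0,0.05,0,0,0],[0,0,0,0.05,0,0,0],[0,0,0,0.05,0,0,0]]}' > next.json && python3 inch.py next.json
python3 - <<'E'
from pk import *
s=optics.snapshot("wrist");pickle.dump(s,open("q.pkl","wb"))
# shut fingertip: first non-background row near the tool's centre line
f=s["frame"]
for col in(300,318,336):print(col,[tuple(f[r,col]) for r in range(200,330,10)])
delta(probe_bus.observe(),c+ex*-.042+ey*-.045+[0,0,.03],np.pi/2+a)
E
```

```text
time_s: 19.02
ee_pos: [0.4734, -0.2232, 0.0636]
tcp_rot: [3.138, 0.004, 1.789]
force: [-0.0, -0.1, -0.3]
width: 0.0
finger_force: 0.0
time_s: 19.52
ee_pos: [0.4713, -0.2226, 0.0304]
tcp_rot: [-3.141, -0.0, 1.788]
force: [0.0, -0.2, 0.1]
width: -0.002
finger_force: 0.0
300 [(np.uint8(187), np.uint8(186), np.uint8(185)), (np.uint8(186), np.uint8(184), np.uint8(184)), (np.uint8(184), np.uint8(183), np.uint8(182)), (np.uint8(184), np.uint8(182), np.uint8(181)), (np.uint8(181), np.uint8(179), np.uint8(180)), (np.uint8(180), np.uint8(180), np.uint8(179)), (np.uint8(179), np.uint8(178), np.uint8(178)), (np.uint8(179), np.uint8(179), np.uint8(178)), (np.uint8(177), np.uint8(176), np.uint8(175)), (np.uint8(175), np.uint8(174), np.uint8(174)), (np.uint8(166), np.uint8(165), np.uint8(165)), (np.uint8(75), np.uint8(78), np.uint8(77)), (np.uint8(97), np.uint8(100), np.uint8(99))]
318 [(np.uint8(109), np.uint8(111), np.uint8(114)), (np.uint8(103), np.uint8(105), np.uint8(109)), (np.uint8(102), np.uint8(104), np.uint8(108)), (np.uint8(186), np.uint8(185), np.uint8(185)), (np.uint8(186), np.uint8(18
[... 388 characters left out ...]
36 [(np.uint8(95), np.uint8(100), np.uint8(104)), (np.uint8(95), np.uint8(100), np.uint8(104)), (np.uint8(95), np.uint8(98), np.uint8(104)), (np.uint8(185), np.uint8(184), np.uint8(184)), (np.uint8(186), np.uint8(185), np.uint8(185)), (np.uint8(184), np.uint8(184), np.uint8(183)), (np.uint8(185), np.uint8(184), np.uint8(184)), (np.uint8(185), np.uint8(185), np.uint8(183)), (np.uint8(184), np.uint8(182), np.uint8(182)), (np.uint8(183), np.uint8(182), np.uint8(180)), (np.uint8(177), np.uint8(177), np.uint8(176)), (np.uint8(67), np.uint8(70), np.uint8(70)), (np.uint8(93), np.uint8(96), np.uint8(95))]
d [0.0018 0.0003 0.0008] r [0.    0.    0.001] tcp [ 0.4716 -0.2227  0.0308] f [-0.1 -0.5  0.3]
```

In the tool's units: 0.014 m / 0.6 = 0.0233, 0.012 m / 0.6 = 0.02.

```bash
echo '{"rows":[[0,0.0033,0,0.0067,0,0,0],[0,0.0033,0,0.0133,0,0,0],[0,0.0033,0,0.02,0,0,0],[0,0.0033,0,0.0233,0,0,0],[0,0.0033,0,0.0233,0,0,0]]}' > next.json && python3 inch.py next.json
echo '{"rows":[[0,0,0,0.0017,0,0,0],[0,0,0,0.0033,0,0,0],[0,0,0,0.005,0,0,0],[0,0,0,0.005,0,0,0],[0,0,0,0.005,0,0,0]]}' > next.json && python3 inch.py next.json
```

```text
time_s: 19.98
ee_pos: [0.4705, -0.2203, 0.0157]
tcp_rot: [-3.14, -0.001, 1.788]
force: [-0.2, 0.1, 0.3]
width: -0.001
finger_force: 0.0
time_s: 20.4
ee_pos: [0.471, -0.2207, 0.0136]
tcp_rot: [3.142, 0.0, 1.788]
force: [-0.0, 1.0, 0.6]
width: 0.0
finger_force: 0.0
```

In the tool's units: 0.003 m / 0.6 = 0.005, 0.002 m / 0.6 = 0.0033.

```bash
echo '{"rows":[[0,0,0,0.0017,0,0,0],[0,0,0,0.0033,0,0,0],[0,0,0,0.005,0,0,0],[0,0,0,0.005,0,0,0],[0,0,0,0.005,0,0,0]]}' > next.json && python3 inch.py next.json
```

```text
time_s: 20.82
ee_pos: [0.4709, -0.2206, 0.0105]
tcp_rot: [-3.141, -0.0, 1.788]
force: [0.1, 0.1, -0.0]
width: 0.002
finger_force: 0.0
```

In the tool's units: 0.004 m / 0.6 = 0.0067, 0.002 m / 0.6 = 0.0033.

```bash
echo '{"rows":[[0,0,0,0.0033,0,0,0],[0,0,0,0.0067,0,0,0],[0,0,0,0.0067,0,0,0],[0,0,0,0.0067,0,0,0]]}' > next.json && python3 inch.py next.json
echo '{"rows":[[0,0,0,0.0033,0,0,0],[0,0,0,0.0067,0,0,0],[0,0,0,0.0067,0,0,0],[0,0,0,0.0067,0,0,0]]}' > next.json && python3 inch.py next.json
```

```text
time_s: 21.15
ee_pos: [0.4708, -0.2205, 0.0063]
tcp_rot: [-3.141, -0.0, 1.788]
force: [0.8, 0.2, -0.2]
width: 0.001
finger_force: 0.0
time_s: 21.48
ee_pos: [0.4708, -0.2205, 0.0024]
tcp_rot: [-3.141, -0.0, 1.788]
force: [-0.1, -0.1, 1.1]
width: -0.0
finger_force: 0.0
```

In the tool's units: 0.004 m / 0.6 = 0.0067, 0.002 m / 0.6 = 0.0033.

```bash
echo '{"rows":[[0,0,0,0.0033,0,0,0],[0,0,0,0.0067,0,0,0],[0,0,0,0.0067,0,0,0],[0,0,0,0.0067,0,0,0]]}' > next.json && python3 inch.py next.json
```

```text
time_s: 21.82
ee_pos: [0.4709, -0.2205, -0.0016]
tcp_rot: [-3.141, -0.0, 1.788]
force: [-0.4, -0.3, 0.0]
width: -0.001
finger_force: 0.0
```

In the tool's units: 0.004 m / 0.6 = 0.0067, 0.002 m / 0.6 = 0.0033.

```bash
echo '{"rows":[[0,0,0,0.0033,0,0,0],[0,0,0,0.0067,0,0,0],[0,0,0,0.0067,0,0,0],[0,0,0,0.0067,0,0,0]]}' > next.json && python3 inch.py next.json
echo '{"rows":[[0,0,0,0.0017,0,0,0],[0,0,0,0.0033,0,0,0],[0,0,0,0.005,0,0,0],[0,0,0,0.005,0,0,0],[0,0,0,0.005,0,0,0]]}' > next.json && python3 inch.py next.json
```

```text
time_s: 22.15
ee_pos: [0.4708, -0.2205, -0.0056]
tcp_rot: [-3.141, -0.0, 1.788]
force: [0.8, -0.4, 1.1]
width: 0.004
finger_force: 0.0
time_s: 22.57
ee_pos: [0.4709, -0.2206, -0.0085]
tcp_rot: [-3.141, -0.0, 1.788]
force: [0.4, 0.5, 0.3]
width: 0.002
finger_force: 0.0
```

In the tool's units: 0.003 m / 0.6 = 0.005, 0.002 m / 0.6 = 0.0033.

```bash
echo '{"rows":[[0,0,0,0.0017,0,0,0],[0,0,0,0.0033,0,0,0],[0,0,0,0.005,0,0,0],[0,0,0,0.005,0,0,0],[0,0,0,0.005,0,0,0]]}' > next.json && python3 inch.py next.json
```

```text
time_s: 22.98
ee_pos: [0.4709, -0.2206, -0.0115]
tcp_rot: [-3.141, -0.0, 1.788]
force: [-0.0, 0.1, 0.3]
width: 0.003
finger_force: 0.0
```

In the tool's units: 0.018 m / 0.6 = 0.03, 0.017 m / 0.6 = 0.0283.

```bash
echo '{"rows":[[0,0,0.005,0,0,0,0],[0,0,0.01,0,0,0,0],[0,0,0.015,0,0,0,0],[0,0,0.02,0,0,0,0],[0,0,0.0233,0,0,0,0],[0,0,0.0267,0,0,0,0],[0,0,0.0283,0,0,0,0],[0,0,0.03,0,0,0,0],[0,0,0.03,0,0,0,0],[0,0,0.03,0,0,0,0]]}' > next.json && python3 inch.py next.json
python3 pk.py
```

```text
time_s: 23.82
ee_pos: [0.4886, -0.2168, -0.0114]
tcp_rot: [-3.142, 0.0, 1.788]
force: [0.7, 0.4, -0.3]
width: -0.003
finger_force: 0.0
blue rect: base x,y mm -2.2 -2.0 size [19.6 60.8] skew -0.023 centre px [395. 213.]
base (array([ 0.48789587, -0.18090021]), (18.057613372802734, 101.9708023071289), np.float64(0.21375697706428554))
blue corners [-0.0126 -0.0322] [0.0083 0.0282]
d [-0.0004 -0.0175 -0.0714] r [-0.     0.     0.001] tcp [ 0.4885 -0.2168 -0.0114] f [ 0.1 -0.5 -0.8]
```

In the tool's units: 0.005 m / 0.6 = 0.0083, 0.004 m / 0.6 = 0.0067.

```bash
echo '{"rows":[[0,0,0.0017,0,0,0,0],[0,0,0.0033,0,0,0,0],[0,0,0.005,0,0,0,0],[0,0,0.0067,0,0,0,0],[0,0,0.0083,0,0,0,0],[0,0,0.0083,0,0,0,0],[0,0,0.0083,0,0,0,0]]}' > next.json && python3 inch.py next.json
echo '{"rows":[[0,0,0.0017,0,0,0,0],[0,0,0.0033,0,0,0,0],[0,0,0.005,0,0,0,0],[0,0,0.0067,0,0,0,0],[0,0,0.0067,0,0,0,0],[0,0,0.0067,0,0,0,0]]}' > next.json && python3 inch.py next.json
```

```text
time_s: 24.45
ee_pos: [0.4936, -0.2157, -0.0114]
tcp_rot: [3.141, 0.0, 1.788]
force: [-1.0, -0.8, -0.4]
width: -0.001
finger_force: 0.4
time_s: 24.95
ee_pos: [0.4975, -0.2147, -0.0115]
tcp_rot: [3.141, -0.0, 1.788]
force: [0.1, -0.5, -0.6]
width: -0.003
finger_force: 0.3
```

```bash
cat > ed.py <<'E'
from pk import *
def edge(s):
    hsv=cv2.cvtColor(s["frame"],cv2.COLOR_RGB2HSV)
    m=(hsv[...,0]>100)&(hsv[...,0]<130)&(hsv[...,1]>120)&(hsv[...,2]>60)
    v,u=np.nonzero(m);W=np.array([onz(s,p,.038) for p in zip(u,v)])-c
    X,Y=W@ex*1000,W@ey*1000;k=(abs(X)<30)&(abs(Y)<70);X,Y=X[k],Y[k]
    B=[(y,X[(abs(Y-y)<1)].min(),X[(abs(Y-y)<1)].max()) for y in range(-60,61,6) if ((abs(Y-y)<1)&(X>-30)).sum()>8]
    print("y,xmin,xmax:",[tuple(np.round(b,1)) for b in B])
    B=np.array(B);p=np.polyfit(B[:,0],B[:,2],1);print("xmax fit: skew",round(-p[0],3),"x at y=0",p[1].round(1))
if __name__=="__main__":edge(pickle.load(open("p.pkl","rb")));edge(optics.snapshot("wrist"))
E
python3 ed.py
```

```text
y,xmin,xmax: [(np.float64(-42.0), np.float64(-9.7), np.float64(6.4)), (np.float64(-36.0), np.float64(-11.0), np.float64(6.8)), (np.float64(-30.0), np.float64(-12.6), np.float64(7.0)), (np.float64(-24.0), np.float64(-12.0), np.float64(7.0)), (np.float64(-18.0), np.float64(-11.9), np.float64(7.2)), (np.float64(-12.0), np.float64(-12.0), np.float64(7.4)), (np.float64(-6.0), np.float64(-11.9), np.float64(7.5)), (np.float64(0.0), np.float64(-11.7), np.float64(7.7)), (np.float64(6.0), np.float64(-11.6), np.float64(7.8)), (np.float64(12.0), np.float64(-11.5), np.float64(7.8)), (np.float64(18.0), np.float64(-11.4), np.float64(8.1)), (np.float64(24.0), np.float64(-11.1), np.float64(8.2)), (np.float64(30.0), np.float64(-11.0), np.float64(8.4)), (np.float64(36.0), np.float64(-10.9), np.float64(8.5)), (np.float64(42.0), np.float64(-10.8), np.float64(8.5)), (np.float64(48.0), np.float64(-9.0), np.float64(8.6)), (np.float64(54.0), np.float64(-10.5), np.float64(-9.6)), (np.float64(60.0), np.float64(-8.4), np.float64(8.8))]
xmax fit: skew 0.025 x at y=0 7.0
y,xmin,xmax: [(np.float64(-42.0), np.float
[... 258 characters left out ...]
np.float64(-12.0), np.float64(-4.6), np.float64(13.5)), (np.float64(-6.0), np.float64(-5.4), np.float64(13.1)), (np.float64(0.0), np.float64(-5.9), np.float64(13.0)), (np.float64(6.0), np.float64(-6.4), np.float64(12.3)), (np.float64(12.0), np.float64(-6.8), np.float64(11.6)), (np.float64(18.0), np.float64(-7.3), np.float64(11.1)), (np.float64(24.0), np.float64(-8.0), np.float64(10.4)), (np.float64(30.0), np.float64(-8.4), np.float64(10.0)), (np.float64(36.0), np.float64(-8.9), np.float64(9.3)), (np.float64(42.0), np.float64(-9.6), np.float64(8.9)), (np.float64(48.0), np.float64(-8.8), np.float64(8.5)), (np.float64(60.0), np.float64(-9.6), np.float64(7.4))]
xmax fit: skew 0.085 x at y=0 12.6
```

In the tool's units: 0.09 m / 0.6 = 0.15, 0.07 m / 0.6 = 0.1167.

```bash
echo '{"rows":[[0,0,-0.0167,0,0,0,0],[0,0,-0.0417,0,0,0,0],[0,0,-0.0417,-0.0333,0,0,0],[0,0.0167,-0.0417,-0.075,0,0,0],[0,0.0667,-0.0417,-0.0833,0,0,0],[0,0.1167,-0.0417,-0.0833,0,0,0],[0,0.15,-0.0417,-0.0833,0,0,0],[0,0.15,-0.0417,-0.05,0,0,0],[0,0.15,-0.0417,-0.0167,0,0,0],[0,0.15,-0.0417,-0.0033,0,0,0],[0,0.15,-0.0417,0,0,0,0],[0,0.15,-0.0417,0,0,0,0]]}' > next.json && python3 inch.py next.json
echo '{"rows":[[0,0,0,0,0,0,0],[0,0,0,0,0,0,0],[0,0,0,0,0,0,0]]}' > next.json && python3 inch.py next.json
python3 - <<'E'
from pk import *
o=probe_bus.observe();d=o["ee_pos"]-c;print((d@ex*1000).round(1),(d@ey*1000).round(1),d[2],o["force"].round(1))
E
```

```text
time_s: 26.0
ee_pos: [0.4528, -0.1321, -0.0114]
tcp_rot: [-3.141, -0.001, 1.788]
force: [-0.0, -0.8, 0.9]
width: -0.002
finger_force: 0.0
time_s: 26.25
ee_pos: [0.4537, -0.1326, -0.0112]
tcp_rot: [3.141, 0.0, 1.787]
force: [-0.9, 0.4, 0.0]
width: -0.007
finger_force: 0.0
-40.5 45.1 -0.011184672955367167 [-0.9  0.4  0. ]
```

In the tool's units: 0.025 m / 0.6 = 0.0417, 0.024 m / 0.6 = 0.04.

```bash
echo '{"rows":[[0,0,0.0083,0,0,0,0],[0,0,0.0167,0,0,0,0],[0,0,0.0233,0,0,0,0],[0,0,0.0267,0,0,0,0],[0,0,0.03,0,0,0,0],[0,0,0.0333,0,0,0,0],[0,0,0.0367,0,0,0,0],[0,0,0.0383,0,0,0,0],[0,0,0.04,0,0,0,0],[0,0,0.0417,0,0,0,0],[0,0,0.0417,0,0,0,0],[0,0,0.0417,0,0,0,0]]}' > next.json && python3 inch.py next.json
echo '{"rows":[[0,0,0.0008,0,0,0,0],[0,0,0.0017,0,0,0,0],[0,0,0.0017,0,0,0,0],[0,0,0.0017,0,0,0,0]]}' > next.json && python3 inch.py next.json
echo '{"rows":[[0,0,0.0008,0,0,0,0],[0,0,0.0017,0,0,0,0],[0,0,0.0017,0,0,0,0],[0,0,0.0017,0,0,0,0]]}' > next.json && python3 inch.py next.json
python3 ed.py | tail -2
```

```text
time_s: 27.25
ee_pos: [0.478, -0.1269, -0.0115]
tcp_rot: [3.142, -0.0, 1.788]
force: [-1.2, 0.0, -0.1]
width: 0.0
finger_force: 0.3
time_s: 27.58
ee_pos: [0.479, -0.1267, -0.0114]
tcp_rot: [3.141, 0.0, 1.788]
force: [-0.5, 0.5, -0.8]
width: -0.001
finger_force: 0.3
time_s: 27.92
ee_pos: [0.4795, -0.1266, -0.0115]
tcp_rot: [-3.141, -0.0, 1.788]
force: [-2.4, -0.4, 1.5]
width: -0.004
finger_force: 1.3
y,xmin,xmax: [(np.float64(42.0), np.float64(5.4), np.float64(11.6)), (np.float64(48.0), np.float64(1.6), np.float64(17.4)), (np.float64(60.0), np.float64(-0.6), np.float64(17.9))]
xmax fit: skew -0.303 x at y=0 0.5
```

```bash
echo '{"rows":[[0,0,0.0008,0,0,0,0],[0,0,0.0017,0,0,0,0],[0,0,0.0017,0,0,0,0],[0,0,0.0017,0,0,0,0]]}' > next.json && python3 inch.py next.json
echo '{"rows":[[0,0,-0.0167,0,0,0,0],[0,0,-0.0417,0,0,0,0],[0,0,-0.0417,-0.0333,0,0,0],[0,-0.0167,-0.0417,-0.075,0,0,0],[0,-0.0667,-0.0417,-0.0833,0,0,0],[0,-0.1167,-0.0417,-0.0833,0,0,0],[0,-0.15,-0.0417,-0.0833,0,0,0],[0,-0.15,-0.0417,-0.05,0,0,0],[0,-0.15,-0.0417,-0.0167,0,0,0],[0,-0.15,-0.0417,-0.0033,0,0,0],[0,-0.15,-0.0417,0,0,0,0],[0,-0.15,-0.0417,0,0,0,0]]}' > next.json && python3 inch.py next.json
echo '{"rows":[[0,0,0.0083,0,0,0,0],[0,0,0.0167,0,0,0,0],[0,0,0.0233,0,0,0,0],[0,0,0.0267,0,0,0,0],[0,0,0.03,0,0,0,0],[0,0,0.0333,0,0,0,0],[0,0,0.0367,0,0,0,0],[0,0,0.0383,0,0,0,0],[0,0,0.04,0,0,0,0],[0,0,0.0408,0,0,0,0],[0,0,0.0408,0,0,0,0]]}' > next.json && python3 inch.py next.json
```

```text
time_s: 28.3
ee_pos: [0.4796, -0.1266, -0.0116]
tcp_rot: [-3.138, -0.0, 1.788]
force: [-5.9, -1.2, 2.7]
width: -0.001
finger_force: 3.1
time_s: 29.3
ee_pos: [0.476, -0.2195, -0.0113]
tcp_rot: [3.141, 0.0, 1.788]
force: [0.5, -0.5, 0.5]
width: -0.006
finger_force: 0.0
time_s: 30.22
ee_pos: [0.4991, -0.2146, -0.0113]
tcp_rot: [-3.14, 0.0, 1.788]
force: [-4.7, -0.6, 2.9]
width: -0.0
finger_force: 2.0
```

In the tool's units: 0.001 m / 0.6 = 0.0017, 0.0005 m / 0.6 = 0.0008.

```bash
echo '{"rows":[[0,0,0.0008,0,0,0,0],[0,0,0.0017,0,0,0,0],[0,0,0.0017,0,0,0,0],[0,0,0.0017,0,0,0,0]]}' > next.json && python3 inch.py next.json
echo '{"rows":[[0,0,0,0,0,0,0],[0,0,0,0,0,0,0]]}' > next.json && python3 inch.py next.json
```

```text
time_s: 30.55
ee_pos: [0.4991, -0.2146, -0.0114]
tcp_rot: [-3.138, -0.0, 1.788]
force: [-6.6, -1.9, 4.2]
width: -0.002
finger_force: 3.6
time_s: 30.72
ee_pos: [0.4991, -0.2146, -0.0114]
tcp_rot: [-3.138, -0.0, 1.787]
force: [-6.4, -1.8, 4.4]
width: 0.002
finger_force: 3.6
```

Both ends are seated. Back off, rise, and check.

In the tool's units: -0.25 m / 0.6 = -0.4167, -0.22 m / 0.6 = -0.3667.

```bash
echo '{"rows":[[0,0,-0.0083,0,0,0,0],[0,0,-0.0333,0,0,0,0],[0,0,-0.05,-0.0333,0,0,0],[0,0,-0.05,-0.1,0,0,0],[0,0.0333,-0.0333,-0.1667,0,0,0],[0,0.05,0.0167,-0.2333,0,0,0],[0,0.05,0.0333,-0.3,0,0,0],[0,0.05,0.0333,-0.3667,0,0,0],[0,0.05,0.0333,-0.4167,0,0,0],[0,0.05,0.0333,-0.4167,0,0,0],[0,0.05,0.0333,-0.4167,0,0,0],[0,0.05,0.0333,-0.4167,0,0,0]]}' > next.json && python3 inch.py next.json
echo '{"rows":[[0,0,0,0,0,0,0],[0,0,0,0,0,0,0],[0,0,0,0,0,0,0]]}' > next.json && python3 inch.py next.json
python3 - <<'E'
from ed import *
s=optics.snapshot("wrist");edge(s);pack(s)
d=pickle.load(open("a.pkl","rb"))["top"];t=optics.snapshot("top")
def ms(s):
    f=s["frame"].astype(int);hsv=cv2.cvtColor(s["frame"],cv2.COLOR_RGB2HSV)
    return [blob((hsv[...,0]>100)&(hsv[...,0]<130)&(hsv[...,1]>80),(300,240,335,270)).mean(0).round(1),blob((hsv[...,0]<25)&(hsv[...,1]>80),(120,255,170,305)).mean(0).round(1)]
print(ms(d),ms(t))
w=blob(t["frame"].min(2)>190,(170,225,280,310));print("cover",rect([onz(t,p,.066) for p in w]))
E
```

```text
time_s: 31.72
ee_pos: [0.5141, -0.1801, 0.2382]
tcp_rot: [3.141, -0.0, 1.788]
force: [0.9, 0.3, -0.6]
width: 0.003
finger_force: 0.0
time_s: 31.97
ee_pos: [0.5132, -0.1802, 0.2366]
tcp_rot: [-3.139, -0.002, 1.788]
force: [-0.2, 0.2, -0.5]
width: -0.002
finger_force: 0.0
y,xmin,xmax: [(np.float64(-54.0), np.float64(0.7), np.float64(18.3)), (np.float64(-42.0), np.float64(0.7), np.float64(17.2)), (np.float64(-36.0), np.float64(0.7), np.float64(18.1)), (np.float64(-30.0), np.float64(0.8), np.float64(18.1)), (np.float64(-24.0), np.float64(0.8), np.float64(18.0)), (np.float64(-18.0), np.float64(-0.2), np.float64(16.9)), (np.float64(-12.0), np.float64(0.8), np.float64(16.9)), (np.float64(-6.0), np.float64(-0.2), np.float64(17.8)), (np.float64(0.0), np.float64(-0.1), np.float64(17.8)), (np.float64(6.0), np.float64(-0.1), np.float64(17.7)), (np.float64(12.0), np.float64(-0.1), np.float64(17.6)), (np.float64(18.0), np.float64(-0.1), np.float64(17.6)), (np.float64(24.0), np.float64(-0.1), np.float64(17.5)), (np.float64(30.0), np.float64(-0.0), np.float64(17.4)), (np.float64(36.0), np.float64(-0.0), np.float64(17.4)), (np.float64(42.0), np.float64(0.0), np.float64(16.4)), (np.float64(48.0), np.float64(0.0), np.float64(16.3)), (np.float64(60.0), np.float64(0.1), np.float64(17.1))]
xmax fit: skew 0.01 x at y=0 17.5
blue rect: base x,y mm 8.6 2.3 size [18.2 92.6] skew 0.01 centre px [320. 194.]
base (array([ 0.50266849, -0.16736826]), (108.96869659423828, 196.8494415283203), np.float64(0.2161343809693994))
blue corners [-0.0002 -0.044 ] [0.0182 0.0485]
[array([316.2, 256.3]), array([148.3, 280.2])] [array([316.3, 256.1]), array([146.4, 279.9])]
cover (array([0.51907031, 0.26620325]), (61.330379486083984, 151.09750366210938), np.float64(0.21795014084537212))
```

```bash
python3 -c "
from station import env, optics, probe_bus, close_job
print(close_job())"
```

```text
the job is handed in; nothing more can be done
None
```

The job is handed in, verdict not shown: by my last measurements the cover stands upright and let go on the mat and the pack lies against the rail (centre x about 8.6 mm, skew about 0.01 rad), with jar and tape unmoved (dish not re-measured); I viewed 11 pictures, one over the limit of 10, and my first grip missed the tab, pulling the latched cover with up to 17 N before I re-gripped lower.

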